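Close up the repaired amplifier housing

TASK

To close up the repaired housing, first pull the drawer of the low unit out to its stop, put everything that lies on the housing's cover (two to four parts and tools) into the drawer, and push the drawer shut. Then tighten the cover's four wing screws clockwise, evenly and in cross order so that the gasket seats: first bring one diagonal pair about half-way and then the other pair about half-way, and only then tighten one diagonal pair fully home and finally the other pair. Leave the other things on the bench where they are.

Things in the scene. Friction and masses are not known exactly. Their poses are not given: they have to be found in the camera images.
- cover_top (a point): Centre of the upper face of the dark steel cover on the grey metal housing, 64 mm above the bench. The cover is 230 mm (x) by 260 mm (y); it is fixed to the bench and cannot shift. A black rubber gasket shows as a line below it. The wing screws stand at x = +-75 mm, y = +-100 mm in this frame.
- screw_a_wing (a point): Grip point of the steel wing screw at the near left (-x, +y) corner of the cover: on its axis, half-way up the wings, 30 mm above the cover. The wings are one upright plate 66 mm long (its x axis), 9 mm thick (y), from 15 to 43 mm above the cover; x turns with the screw. Diagonal pairs are a with c and b with d.
- screw_a (a joint): Turn of that screw in rad, growing clockwise seen from above (tightening): 0 loose (wing plate along the cover's x), 1.2 half-way, 2.4 hard stop = fully tight. It starts between 0 and 0.35, turns stiffly (0.12 N m) and stays where it is left; it does not rise or sink.
- screw_b_wing (a point): Grip point of the steel wing screw at the far left (+x, +y) corner of the cover: on its axis, half-way up the wings, 30 mm above the cover. The wings are one upright plate 66 mm long (its x axis), 9 mm thick (y), from 15 to 43 mm above the cover; x turns with the screw. Diagonal pairs are a with c and b with d.
- screw_b (a joint): Turn of that screw in rad, growing clockwise seen from above (tightening): 0 loose (wing plate along the cover's x), 1.2 half-way, 2.4 hard stop = fully tight. It starts between 0 and 0.35, turns stiffly (0.12 N m) and stays where it is left; it does not rise or sink.
- screw_c_wing (a point): Grip point of the steel wing screw at the far right (+x, -y) corner of the cover: on its axis, half-way up the wings, 30 mm above the cover. The wings are one upright plate 66 mm long (its x axis), 9 mm thick (y), from 15 to 43 mm above the cover; x turns with the screw. Diagonal pairs are a with c and b with d.
- screw_c (a joint): Turn of that screw in rad, growing clockwise seen from above (tightening): 0 loose (wing plate along the cover's x), 1.2 half-way, 2.4 hard stop = fully tight. It starts between 0 and 0.35, turns stiffly (0.12 N m) and stays where it is left; it does not rise or sink.
- screw_d_wing (a point): Grip point of the steel wing screw at the near right (-x, -y) corner of the cover: on its axis, half-way up the wings, 30 mm above the cover. The wings are one upright plate 66 mm long (its x axis), 9 mm thick (y), from 15 to 43 mm above the cover; x turns with the screw. Diagonal pairs are a with c and b with d.
- screw_d (a joint): Turn of that screw in rad, growing clockwise seen from above (tightening): 0 loose (wing plate along the cover's x), 1.2 half-way, 2.4 hard stop = fully tight. It starts between 0 and 0.35, turns stiffly (0.12 N m) and stays where it is left; it does not rise or sink.
- unit_drawer0 (a joint): How far the drawer is out, in m: 0 shut, 0.166 at its stop. The drawer slides out of the low green unit (240 deep x 290 wide x 90 mm high, fixed) along its own -x, towards the robot, with about 1 N of friction, and stays where it is left.
- unit_drawer0_handle (a point): Middle of the drawer's handle: a level round steel bar 11 mm thick and 120 mm long along its y axis, its axis 35 mm in front of the drawer's front and 52 mm above the bench, open above; x points into the unit.
- drawer_floor (a point): Centre of the drawer's inner floor, 22 mm above the bench; moves with the drawer. Inside it measures 195 mm (x) by 248 mm (y), walls 46 mm high above the floor. Its front inner wall is at x = -97 mm; with the drawer fully out the part from there to x = +60 mm is open above, the rest lies under the unit's roof.
- heatsink_mid (a point): Centre, half-way up, of the finned aluminium heat sink, 34 x 96 x 28 mm (x, y, z; long axis y). May be absent.
- carton_mid (a point): Centre, half-way up, of the plain cardboard valve carton, 34 x 100 x 34 mm (x, y, z; long axis y). May be absent.
- screwdriver_mid (a point): Centre, half-way up, of the stubby screwdriver: square red handle 30 x 70 x 28 mm, with an 8 mm thick steel shank that sticks 26 mm out of its +y end (x, y, z; long axis y): the middle of the handle. May be absent.
- filter_mid (a point): Centre, half-way up, of the steel-cased mains filter, a plain metal block 34 x 90 x 30 mm (x, y, z; long axis y). May be absent.
- mug: Not part of the job: white mug, 76 mm across, 90 mm high. Origin at the centre of its underside.
- spool: Not part of the job: solder spool, 60 mm across, 46 mm high. Origin at the centre of its underside.
- jar: Not part of the job: amber glass jar with a steel lid, 52 mm across, 60 mm high. Origin at the centre of its underside.
- spanner: Not part of the job: steel spanner lying flat, 160 mm long. Origin at the centre of its underside.
- tape: Not part of the job: black roll of tape, 90 mm across, 20 mm high, lying on the roof of the drawer unit. Origin at the centre of its underside.
- spare_valve: Not part of the job: bare glass radio valve standing on its base, 36 mm across, 62 mm high. Origin at the centre of its underside.
There are look-alikes about, which are no part of the job. Of the things that look like the part that bears screwdriver_mid, the middle-sized one is meant.

How it is judged:
On the way, in this order (a step that is already met when the one before it is completed fails the run):
1. the drawer is out at its stop (over 0.155 m) (value of joint unit_drawer0 above 0.155 m), for 0.2 s.
2. everything that lay on the cover is in the drawer (x of heatsink_mid in the frame of drawer_floor between -0.098 and 0.098 m and y of heatsink_mid in the frame of drawer_floor between -0.124 and 0.124 m and z of heatsink_mid in the frame of drawer_floor between 0 and 0.05 m and x of carton_mid in the frame of drawer_floor between -0.098 and 0.098 m and y of carton_mid in the frame of drawer_floor between -0.124 and 0.124 m and z of carton_mid in the frame of drawer_floor between 0 and 0.05 m and x of screwdriver_mid in the frame of drawer_floor between -0.098 and 0.098 m and y of screwdriver_mid in the frame of drawer_floor between -0.124 and 0.124 m and z of screwdriver_mid in the frame of drawer_floor between 0 and 0.05 m and x of filter_mid in the frame of drawer_floor between -0.098 and 0.098 m and y of filter_mid in the frame of drawer_floor between -0.124 and 0.124 m and z of filter_mid in the frame of drawer_floor between 0 and 0.05 m), for 0.2 s.
3. the drawer is shut (under 0.012 m) (value of joint unit_drawer0 below 0.012 m), for 0.2 s.
4. one diagonal pair of screws is about half-way (0.8 to 1.7 rad), the other pair still loose (under 0.65) (((value of joint screw_a between 0.8 and 1.7 rad and value of joint screw_c between 0.8 and 1.7 rad and value of joint each of screw_b, screw_d below 0.65 rad) or (value of joint screw_b between 0.8 and 1.7 rad and value of joint screw_d between 0.8 and 1.7 rad and value of joint each of screw_a, screw_c below 0.65 rad))), for 0.2 s.
5. all four screws are about half-way (0.8 to 1.7 rad) (value of joint screw_a between 0.8 and 1.7 rad and value of joint screw_b between 0.8 and 1.7 rad and value of joint screw_c between 0.8 and 1.7 rad and value of joint screw_d between 0.8 and 1.7 rad), for 0.2 s.
6. one diagonal pair is fully tight (over 2.2 rad), the other pair still about half-way (0.8 to 1.7) (((value of joint each of screw_a, screw_c above 2.2 rad and value of joint screw_b between 0.8 and 1.7 rad and value of joint screw_d between 0.8 and 1.7 rad) or (value of joint each of screw_b, screw_d above 2.2 rad and value of joint screw_a between 0.8 and 1.7 rad and value of joint screw_c between 0.8 and 1.7 rad))), for 0.2 s.
At the end, for the whole second after the job is handed in: All four wing screws are fully tight (over 2.2 of 2.4 rad), the drawer is shut to within 12 mm, and everything that lay on the cover lies inside the drawer (all of step 2 and value of joint each of screw_a, screw_b, screw_c, screw_d above 2.2 rad and value of joint unit_drawer0 below 0.012 m); the robot touches nothing.
It fails at once if one screw was tightened well past half-way (over 1.8 rad) while another was still loose (under 0.65) (value of joint any of screw_a, screw_b, screw_c, screw_d above 1.8 rad and value of joint any of screw_a, screw_b, screw_c, screw_d below 0.65 rad).
It fails at once if one of the other things on the bench was shoved more than 60 mm or knocked over (distance of any of mug, spool, jar, spanner, tape, spare_valve from where it was at the start of the episode above 0.06 m or angle between any of mug, jar, spare_valve's own z axis and vertical above 0.7 rad).
Of heatsink, carton, screwdriver, filter only 2 to 4 are there at a start; the rules pass over those that are not, and their reading is None.
At some moment in a run one of heatsink, carton, screwdriver, filter may be knocked a few centimetres aside while the robot is not near it.
Once in a run the grip may slacken for a moment while it holds something.
It also fails if it takes over 210 s, if anything falls off the work surface, if the arm or the gripper's body presses on something with over 40 N, if the wrist force passes 120 N, or if a joint passes its speed limit or range.

ROBOT

A 6-joint arm with a two-finger parallel gripper is mounted at the origin on the work surface. World frame = base frame: x ahead of the robot, y to its left, z up, the work surface at z = 0. Lengths are in m, angles in rad, forces in N, time in s.
With the tool pointing down it reaches from about 0.35 to 0.775 m from the base axis. Payload 5.5 kg.
Tool frame: the origin (TCP) lies on the centre line of the jaws, within the pads' length; the fingertips stand 8 mm ahead of it and the grasp point (between the pads) lies 11 mm behind it; x points along the fingers, y is the direction in which the jaws open and shut, and the axes are right-handed (so a half turn about x gives the same grasp; the last joint's range is limited). The gripper opens to 85 mm and grips with 20 to 120 N. Pads are 22 mm wide; open, the fingers measure 114 mm over their backs; the gripper's body (76 mm by 85 mm) begins 54 mm behind the grasp point. The pads swing forward as they close: fully open they stand 13 mm farther back than shut.
Start: joints at [-1.365, 0.313, 0.046, 1.304, 0, 1.431], TCP at [0.195, -0.541, 0.239] pointing down, gripper open.
Joint ranges: [-2.76, 2.76], [-0.86, 1.69], [-1.03, 1.26], [-2.2, 2.34], [-1.47, 1.5], [-3.14, 3.14]. Speed limits (rad/s): [2.57, 2.57, 3.14, 3.14, 3.14, 3.14].

INTERFACE

Orientations are given as a rotation vector (axis times angle).
In Python, from rig import bot, read_camera gives the robot as it stands. The module is installed in compiled form; this text tells all that it offers.
- The arm moves only by the tool step_arm, never from a script. Its argument "motion" is one flat list of numbers, 4 for each row, row after row: the shift along the tool's x, y, z in mm, then the turn about the tool's x in degrees. A call has 1 to 10 rows; each row is the pose to reach, as a shift and turn from the pose measured when the call began, along the tool's axes at that moment; what a row does not reach only later rows make up. A row lasts 1/10 s, in which the tool goes at most 50 mm and 8.59 degrees, less where a joint would pass 70% of its speed; a pose out of reach is approached as far as the arm can. A call with a gripper value outside its range is refused whole. "grip" is the closure in counts, from 0 (fully open) to 255 (shut), set as the call begins (left out, the last holds). The fingers move at their own pace and stop on an object; the grip force is fixed at half the most. Time passes only in rows, so rows that repeat a pose let the fingers close. It gives the time, the measured TCP pose, the force and the opening at its end, in the units of the state.
- bot.read_state(): the state, without advancing time (a new reading comes with each control period).
- read_camera(name): name is "scene" or "top"; returns a dict with "pixels" (384x512x3 uint8, red, green, blue), "mtx" (3x3 intrinsics, pixels), "distortion" ([k1, k2, p1, p2, k3] as OpenCV has them; the pictures are not rectified), "extrinsics" (4x4, takes a point from world to camera coordinates). Camera axes: x right, y down, z forward; pixel columns grow to the right and rows downward; lengths in m; the calibration is good to about 2 mm. A picture is of the moment at which its call begins. There is no depth.
- bot.finish_job(): hands the job in, once; it reports no verdict.
The state is a dict: "clock": time; "joints": joint angles; "dq": joint speeds; "effort": joint torques, N m; "eef_pos": TCP position; "orientation": TCP orientation; "ft_force": force on the tool from outside, world axes, zero at the start; "ft_torque": the same for the moment, N m; "opening": finger opening in m.
Only numpy, scipy, OpenCV 4.12 (cv2) and the standard library are available. Lean on these libraries where they do the work, as an engineer would, in place of code of your own. Each camera call takes 0.05 s, during which the arm holds its last target. There are 200 camera calls.

## Working session

There is one attempt and no reset: what is moved stays moved. The work goes in short steps, Python scripts to look and compute and a tool call to move; the robot and the scene stay as the last step left them, time stands still between calls to the robot, and variables do not carry over. Pictures are saved under pics/ and viewed, about 12 in all and at most 16, crops included, and the job is handed in when it is done.

Besides the shell and the picture viewer there is one more tool, called after ">>>" as name(argument=value, ...) on one line, values as JSON. step_arm: Moves the arm, as the interface text tells. Its arguments: {"type":"object","properties":{"motion":{"type":"array"},"grip":{"type":"number"}},"required":["motion"]}

```bash
mkdir -p pics; cat > h.py <<'E'
import numpy as np, cv2
from rig import bot, read_camera
from scipy.spatial.transform import Rotation as R
def snap(n,f=None):
    c=read_camera(n)
    if f: cv2.imwrite('pics/'+f,c['pixels'][...,::-1])
    return c
def ray(c,px,z):
    p=cv2.undistortPoints(np.array(px,float).reshape(-1,1,2),c['mtx'],np.array(c['distortion'],float))[:,0]
    E=np.array(c['extrinsics']);Rm,t=E[:3,:3],E[:3,3]
    o=-Rm.T@t; d=np.c_[p,np.ones(len(p))]@Rm
    return o+d*((z-o[2])/d[:,2])[:,None]
def proj(c,P):
    E=np.array(c['extrinsics'])
    return cv2.projectPoints(np.array(P,float).reshape(-1,3),cv2.Rodrigues(E[:3,:3])[0],E[:3,3],c['mtx'],np.array(c['distortion'],float))[0][:,0]
def st():
    s=bot.read_state(); Rm=R.from_rotvec(s['orientation']).as_matrix()
    return s,np.array(s['eef_pos']),Rm
def to(P,yaw=None):
    """shift mm in tool axes to reach world TCP P; turn (deg) so that jaw axis is at yaw (mod 180)"""
    s,p,Rm=st(); d=Rm.T@(np.array(P)-p)*1000
    a=np.degrees(np.arctan2(Rm[1,1],Rm[0,1])); t=0
    if yaw is not None: t=-((yaw-a+90)%180-90)
    return np.round(d,1),round(t,1),'jawyaw %.1f j6 %.2f'%(a,s['joints'][5])
E
python3 - <<'E'
from h import *
np.set_printoptions(precision=3,suppress=True)
for n in('scene','top'):
    c=snap(n,n+'0.png'); print(n,c['mtx'],c['distortion'],np.array(c['extrinsics']))
s,p,Rm=st(); print(s,Rm)
E
```

```text
scene [[400.826   0.    254.187]
 [  0.    400.826 194.357]
 [  0.      0.      1.   ]] [-0.042  0.     0.     0.     0.   ] [[ 0.868  0.497  0.006 -0.407]
 [ 0.361 -0.623 -0.694 -0.177]
 [-0.341  0.604 -0.72   1.512]
 [ 0.     0.     0.     1.   ]]
top [[445.004   0.    246.13 ]
 [  0.    445.004 191.933]
 [  0.      0.      1.   ]] [-0.121  0.     0.     0.     0.   ] [[-0.005 -1.     0.005 -0.089]
 [-0.997  0.005 -0.072  0.543]
 [ 0.072 -0.005 -0.997  1.49 ]
 [ 0.     0.     0.     1.   ]]
{'clock': 0.1, 'joints': array([-1.365,  0.314,  0.045,  1.304, -0.   ,  1.431]), 'dq': array([-0.001,  0.   ,  0.004,  0.001, -0.   ,  0.001]), 'effort': array([  0.004, -48.173,  29.924,   0.013,  -0.   ,   0.   ]), 'eef_pos': array([ 0.195, -0.541,  0.238]), 'orientation': array([ 2.034,  0.357, -2.034]), 'ft_force': array([ 0.324,  1.017, -0.182]), 'ft_torque': array([-0.041,  0.01 , -0.029]), 'opening': 0.08533447586167041} [[-0.     0.339 -0.941]
 [ 0.002 -0.941 -0.339]
 [-1.    -0.002 -0.   ]]
```

View pics/top0.png

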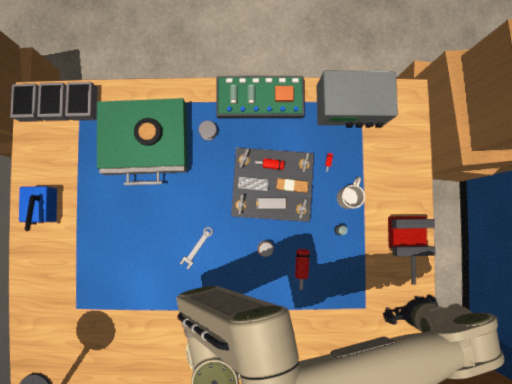

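View pics/scene0.png

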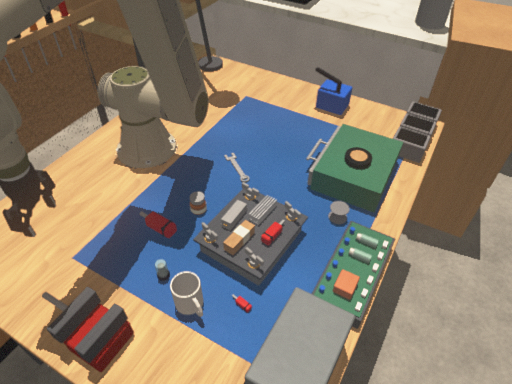

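Four items lie on the cover: the medium screwdriver (272,163), heat sink (253,184), carton (293,185) and filter (271,203). The drawer unit is at (142,135) with its handle at (145,181). I'll zoom in for measurements.

```bash
python3 - <<'E'
from h import *
a=cv2.imread('pics/top0.png')
cv2.imwrite('pics/crop_t.png',cv2.resize(a[140:228,222:322],None,fx=6.5,fy=6.5,interpolation=cv2.INTER_CUBIC))
E
```

```text
(no output)
```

View pics/crop_t.png

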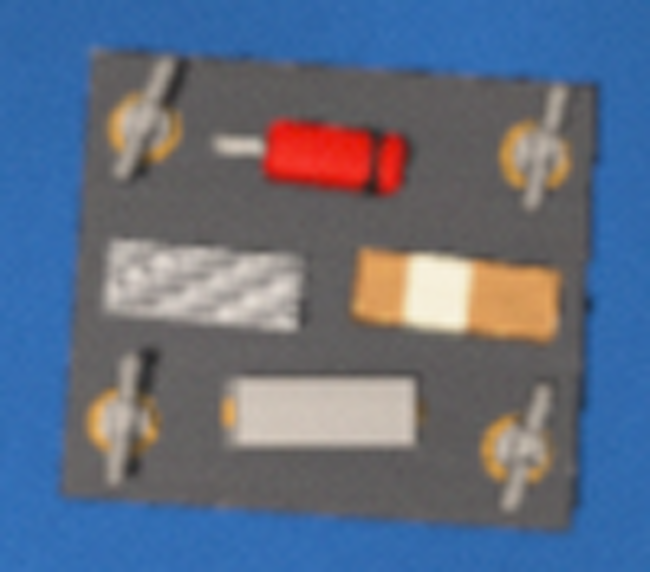

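The crop shows cover corners (95,50), (598,85), (573,528), (63,495), with item centres at heat sink (204,285), carton (457,294), filter (322,411) and screwdriver handle (336,157). The wings are roughly along x.

```bash
python3 - <<'E'
from h import *
np.set_printoptions(precision=4,suppress=True)
c=snap('top'); a=c['pixels']
f=lambda pts: (np.array(pts,float)+.0)/6.5+[222-.4,140-.4]
C=ray(c,f([(95,50),(598,85),(573,528),(63,495)]),.064)[:,:2]
print('cover',C,C.mean(0),'sides',[np.linalg.norm(C[i]-C[(i+1)%4]) for i in range(4)])
u=C[0]-C[3]+C[1]-C[2]; v=C[0]-C[1]+C[3]-C[2]
print('yaw',np.degrees(np.arctan2(u[1],u[0])),np.degrees(np.arctan2(-v[0],v[1])))
its={'sd':([(268,120),(408,130),(404,193),(265,182)],.092),'hs':([(107,240),(302,258),(298,330),(105,312)],.092),
'ca':([(358,247),(562,270),(556,340),(354,321)],.098),'fi':([(234,376),(418,376),(416,446),(231,446)],.094)}
for k,(q,z) in its.items():
    P=ray(c,f(q),z)[:,:2]; l=P[0]-P[1]+P[3]-P[2]
    print(k,P.mean(0),'yaw',np.degrees(np.arctan2(-l[0],l[1])),'len',np.linalg.norm(l)/2,'w',np.linalg.norm(P[0]-P[3]+P[1]-P[2])/2)
for k,q in {'b':[(168,58),(122,178)],'c':[(560,88),(532,208)],'a':[(130,352),(116,484)],'d':[(545,388),(508,508)]}.items():
    P=ray(c,f(q),.107)[:,:2]; d=P[0]-P[1]; print(k,P.mean(0),'yaw',np.degrees(np.arctan2(d[1],d[0])),np.linalg.norm(d))
# green unit roof
g=cv2.inRange(cv2.cvtColor(a,cv2.COLOR_RGB2HSV),(65,100,30),(90,255,160)); g[:, 200:]=0
cs=max(cv2.findContours(g,0,2)[0],key=cv2.contourArea); bx=cv2.boxPoints(cv2.minAreaRect(cs)); 
P=ray(c,bx,.09); print('unit',bx,P)
cv2.imwrite('pics/unit.png',cv2.resize(a[85:195,85:215,::-1],None,fx=5,fy=5,interpolation=2))
E
```

```text
cover [[ 0.6884 -0.0588]
 [ 0.6696 -0.3162]
 [ 0.4434 -0.2998]
 [ 0.4615 -0.042 ]] [ 0.5657 -0.1792] sides [np.float64(0.2580761842743556), np.float64(0.22680597318478085), np.float64(0.2584859877124604), np.float64(0.2275055633555257)]
yaw -4.2011661212183355 -4.0961882811901695
sd [ 0.6293 -0.1797] yaw -4.526442694826632 len 0.06996285777526064 w 0.03155205256653558
hs [ 0.565  -0.1127] yaw -5.5751459172208335 len 0.09695748406820578 w 0.036008714442287
ca [ 0.5592 -0.2389] yaw -6.151282693770497 len 0.1015024483439453 w 0.035974903732366025
fi [ 0.5019 -0.1727] yaw -0.28755979716500885 len 0.09154738966832263 w 0.034757293844004486
b [ 0.6468 -0.0842] yaw -21.044083277247527 0.06411534225829484
c [ 0.6312 -0.2829] yaw -14.002246869376636 0.06178914356600533
a [ 0.4983 -0.0728] yaw -6.282778810493458 0.06518624115692148
d [ 0.4826 -0.271 ] yaw -17.90769217448779 0.061899640070819044
unit [[ 95.4966 100.8524]
 [185.7001  98.8023]
 [187.2266 165.9721]
 [ 97.0232 168.0222]] [[0.8454 0.4113 0.09  ]
 [0.8474 0.1074 0.09  ]
 [0.6233 0.1003 0.09  ]
 [0.6188 0.3991 0.09  ]]
```

View pics/unit.png

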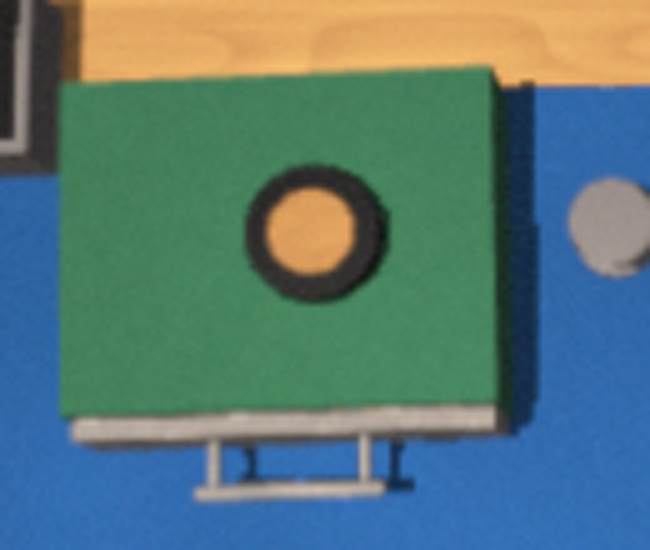

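The unit crop shows roof corners (61,84), (492,68), (497,405), (61,416), and the handle bar runs from (194,495) to (385,488).

```bash
python3 - <<'E'
from h import *
np.set_printoptions(precision=4,suppress=True)
c=snap('top')
f=lambda pts: np.array(pts,float)/5+[85-.4,85-.4]
P=ray(c,f([(61,84),(492,68),(497,405),(61,416)]),.09)[:,:2];print(P,[np.linalg.norm(P[i]-P[i-1]) for i in range(4)])
v=P[0]-P[1]+P[3]-P[2];yaw=np.degrees(np.arctan2(-v[0],v[1]));u=np.array([np.cos(np.radians(yaw)),np.sin(np.radians(yaw))])
print(yaw)
H=ray(c,f([(194,494),(385,488)]),.055)[:,:2];h=H.mean(0);print('handle',H,h,np.linalg.norm(H[0]-H[1]))
ctr=P.mean(0);print('ctr',ctr,'handle from unit', (h-ctr)@u, (h-ctr)@[-u[1],u[0]])
print(to([*h,.14],yaw))
E
```

```text
[[0.8434 0.4068]
 [0.8496 0.1164]
 [0.6246 0.1109]
 [0.6196 0.3999]] [np.float64(0.22396236694248658), np.float64(0.29041329388182235), np.float64(0.22505268986100527), np.float64(0.28901497174381924)]
1.1059178370838132
handle [[0.5707 0.3193]
 [0.574  0.1902]] [0.5724 0.2548] 0.12907361486642516
ctr [0.7343 0.2585] handle from unit -0.16193255349214938 -0.0006032395036702706
(array([  99.5, -620.2, -624.8]), np.float64(-71.3), 'jawyaw -70.2 j6 1.43')
```

>>> step_arm(motion=[0,-310,-312,-36,0,-310,-312,-36,0,-310,-312,-36,0,-310,-312,-36,0,-310,-312,-36,0,-310,-312,-36,0,-310,-312,-36,0,-310,-312,-36,0,-310,-312,-36,0,-310,-312,-36], grip=165)

```text
clock: 1.2
eef_pos: [0.3842, -0.1391, 0.2392]
orientation: [1.63, 0.872, -1.628]
ft_force: [0.5, -0.1, 0.5]
opening: 0.0301
```

```bash
python3 - <<'E'
from h import *
s,p,_=st();print(p,s['opening'],s['clock'],to([.572,.255,.14],1.1))
E
```

```text
[ 0.38423373 -0.1391496   0.23921675] 0.030140002043284493 1.2 (array([ 100.2,  -62.9, -431.8]), np.float64(-34.9), 'jawyaw -33.8 j6 1.61')
```

>>> step_arm(motion=[0,-63,-432,-35,0,-63,-432,-35,0,-63,-432,-35,0,-63,-432,-35,0,-63,-432,-35,0,-63,-432,-35,0,-63,-432,-35,0,-63,-432,-35,0,-63,-432,-35,60,-63,-432,-35])

```text
clock: 2.2
eef_pos: [0.5805, 0.2607, 0.1973]
orientation: [1.205, 1.214, -1.173]
ft_force: [1.3, 0.4, 0.2]
opening: 0.0301
```

```bash
python3 - <<'E'
from h import *
s,p,_=st();print(p,s['opening'],s['clock'],to([.572,.255,.043],1.1))
E
```

```text
[0.58048542 0.26067574 0.19725371] 0.030093191445739013 2.2 (array([154. , -11.5,   6.7]), np.float64(0.3), 'jawyaw 1.4 j6 1.84')
```

>>> step_arm(motion=[80,-8,6,0,80,-8,6,0,80,-8,6,0])

```text
clock: 2.5
eef_pos: [0.571, 0.2534, 0.112]
orientation: [1.2, 1.218, -1.181]
ft_force: [-0.2, -0.4, 0.1]
opening: 0.0303
```

```bash
python3 - <<'E'
from h import *
s,p,Rm=st();print(p,s['opening'],s['clock'],to([.572,.255,.043],1.1),Rm[:,0])
E
```

```text
[0.57100925 0.25341854 0.11197966] 0.030272067268376394 2.5 (array([69. ,  0.4, -1.2]), np.float64(0.3), 'jawyaw 1.4 j6 1.83') [ 0.00944441  0.00565156 -0.99993943]
```

>>> step_arm(motion=[35,0,-1,0,69,0,-1,0,69,0,-1,0])

```text
clock: 2.8
eef_pos: [0.5736, 0.2548, 0.0451]
orientation: [1.203, 1.216, -1.179]
ft_force: [-1.6, 0.2, 1.0]
opening: 0.0299
```

>>> step_arm(motion=[0,0,0,0,0,0,0,0,0,0,0,0,0,0,0,0], grip=255)

```text
clock: 3.2
eef_pos: [0.5715, 0.2545, 0.0467]
orientation: [1.201, 1.219, -1.181]
ft_force: [-9.4, -0.0, 7.0]
opening: 0.0084
```

>>> step_arm(motion=[0,-20,0,0,0,-40,0,0,0,-60,0,0,0,-80,0,0,0,-100,0,0,0,-120,0,0,0,-140,0,0,0,-155,0,0,0,-165,0,0,0,-167,0,0])

```text
clock: 4.2
eef_pos: [0.4059, 0.25, 0.0467]
orientation: [1.202, 1.215, -1.179]
ft_force: [3.7, -5.4, 2.3]
opening: 0.0085
```

```bash
python3 - <<'E'
from h import *
s,p,Rm=st();print(p,s['opening'],s['clock'],s['ft_force'])
c=snap('top','top1.png'); a=c['pixels']
cv2.imwrite('pics/u1.png',cv2.resize(a[85:265,85:325,::-1],None,fx=3.3,fy=3.3,interpolation=2))
E
```

```text
[0.40585353 0.25000013 0.04669212] 0.008461413415162681 4.2 [ 3.66876342 -5.35760933  2.34330533]
```

View pics/u1.png

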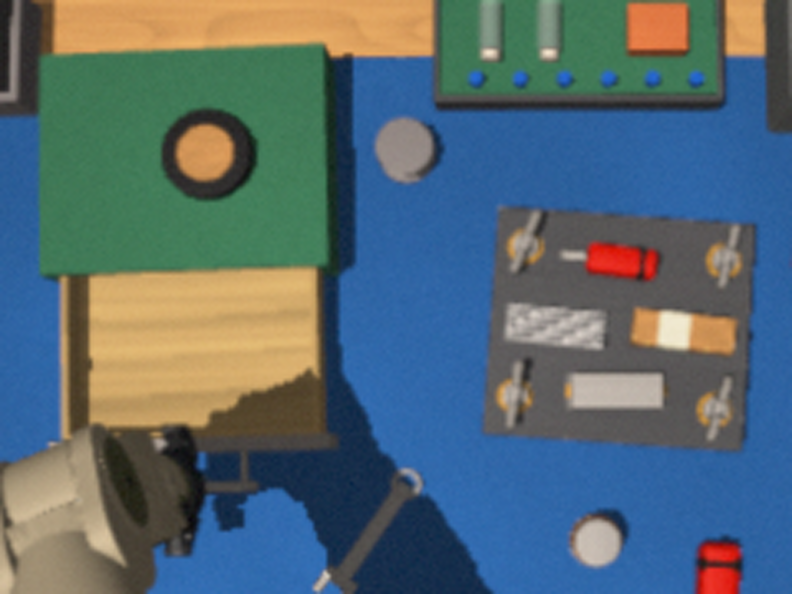

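The picture shows the drawer open with its floor clear, and the cover items unchanged. A little extra pull will confirm it is at the stop; then I'll release and rise.

>>> step_arm(motion=[0,-4,0,0,0,-5,0,0,0,-5,0,0])

```text
clock: 4.55
eef_pos: [0.4058, 0.25, 0.0469]
orientation: [1.207, 1.209, -1.175]
ft_force: [12.9, -2.7, -14.3]
opening: 0.0087
```

>>> step_arm(motion=[0,3,0,0,0,3,0,0,0,3,0,0], grip=165)

```text
clock: 4.85
eef_pos: [0.409, 0.2503, 0.0472]
orientation: [1.207, 1.209, -1.175]
ft_force: [-0.2, -0.6, -0.5]
opening: 0.03
```

>>> step_arm(motion=[-40,0,0,0,-80,0,0,0,-120,0,0,0,-150,0,0,0,-150,0,0,0], grip=105)

```text
clock: 5.35
eef_pos: [0.4081, 0.2506, 0.202]
orientation: [1.213, 1.207, -1.168]
ft_force: [0.4, -0.2, -0.4]
opening: 0.0502
```

```bash
cat > go.py <<'E'
import sys
from h import *
x,y,z,w=map(float,sys.argv[1:5])
s,p,Rm=st(); print(np.round(p,4),'open %.4f t %.1f tilt'%(s['opening'],s['clock']),np.round(Rm[:2,0],4),*to([x,y,z],w))
E
python3 - <<'E'
from h import *
c=snap('top','top2.png'); a=c['pixels']
hsv=cv2.cvtColor(a,cv2.COLOR_RGB2HSV)
f=lambda pts: np.array(pts,float)/3.3+[85-.4,85-.4]
print('floor front edge z.022',ray(c,f([(200,428),(320,372)]),.022),'wall right top',ray(c,f([(323,372)]),.068),'left',ray(c,f([(64,372)]),.068))
E
python3 go.py .565 -.1127 .13 -5.6
```

```text
floor front edge z.022 [[0.46810141 0.25163333 0.022     ]
 [0.52529177 0.12774127 0.022     ]] wall right top [[0.52249475 0.118265   0.068     ]] left [[0.52352411 0.38064877 0.068     ]]
[0.4072 0.2501 0.1997] open 0.0504 t 5.4 tilt [0.0246 0.0089] [ 70.3 147.9 366.8] 6.9 jawyaw 1.3 j6 1.93
```

>>> step_arm(motion=[0,148,367,7,0,148,367,7,0,148,367,7,0,148,367,7,0,148,367,7,0,148,367,7,0,148,367,7,0,148,367,7,0,148,367,7,40,148,367,7])

```text
clock: 6.4
eef_pos: [0.5673, -0.1155, 0.163]
orientation: [1.305, 1.142, -1.257]
ft_force: [0.8, 0.2, 0.2]
opening: 0.0502
```

>>> step_arm(motion=[0,0,0,0])

```text
clock: 6.5
eef_pos: [0.5627, -0.1138, 0.1566]
orientation: [1.303, 1.153, -1.264]
ft_force: [-0.1, 1.2, -0.9]
opening: 0.0501
```

```bash
python3 go.py .565 -.1127 .076 -5.6
```

```text
[ 0.5627 -0.1138  0.1566] open 0.0501 t 6.5 tilt [0.02   0.0113] [80.6  0.7 -0.2] -0.3 jawyaw -5.9 j6 1.33
```

>>> step_arm(motion=[40,1,0,0,65,1,0,0,80,1,0,0,80,1,0,0])

```text
clock: 6.9
eef_pos: [0.5632, -0.1114, 0.0747]
orientation: [1.301, 1.159, -1.266]
ft_force: [-0.4, -0.2, -0.3]
opening: 0.0504
```

>>> step_arm(motion=[0,0,0,0,0,0,0,0,0,0,0,0,0,0,0,0], grip=255)

```text
clock: 7.3
eef_pos: [0.5637, -0.1113, 0.0759]
orientation: [1.302, 1.158, -1.265]
ft_force: [-0.7, 1.2, 4.3]
opening: 0.0333
```

>>> step_arm(motion=[-30,0,0,0,-70,0,0,0,-110,0,0,0,-110,0,0,0,-110,0,0,0])

```text
clock: 7.8
eef_pos: [0.5626, -0.1131, 0.1871]
orientation: [1.302, 1.155, -1.264]
ft_force: [-0.9, 0.1, -3.1]
opening: 0.0327
```

```bash
python3 go.py .577 .192 .15 1.1
```

```text
[ 0.5626 -0.1131  0.1871] open 0.0327 t 7.8 tilt [0.0192 0.0122] [  41.1  -17.4 -304.4] -6.9 jawyaw -5.8 j6 1.33
```

>>> step_arm(motion=[0,-5,-40,-1,0,-7,-80,-2,0,-9,-120,-3,0,-11,-160,-4,0,-13,-200,-5,0,-15,-240,-6,0,-17,-280,-7,0,-17,-304,-7,0,-17,-304,-7,0,-17,-304,-7])

```text
clock: 8.8
eef_pos: [0.5753, 0.1912, 0.1889]
orientation: [1.209, 1.216, -1.176]
ft_force: [0.6, -0.4, -1.8]
opening: 0.0334
```

```bash
python3 go.py .577 .192 .039 1.1
```

```text
[0.5753 0.1912 0.1889] open 0.0334 t 8.8 tilt [0.0156 0.0111] [149.9  -0.6   0.9] 0.1 jawyaw 1.2 j6 1.73
```

>>> step_arm(motion=[40,-1,1,0,80,-1,1,0,120,-1,1,0,140,-1,1,0,149,-1,1,0,149,-1,1,0,149,-1,1,0])

```text
clock: 9.5
eef_pos: [0.5711, 0.1897, 0.0373]
orientation: [1.203, 1.222, -1.187]
ft_force: [-9.7, -1.2, -3.0]
opening: 0.0323
```

>>> step_arm(motion=[0,0,0,0,0,0,0,0,0,0,0,0], grip=125)

```text
clock: 9.8
eef_pos: [0.5662, 0.1876, 0.0354]
orientation: [1.199, 1.227, -1.196]
ft_force: [-9.2, -0.0, -0.3]
opening: 0.0432
```

>>> step_arm(motion=[-20,0,0,0,-60,0,0,0,-110,0,0,0,-150,0,0,0,-150,0,0,0])

```text
clock: 10.3
eef_pos: [0.5708, 0.1858, 0.1927]
orientation: [1.207, 1.218, -1.188]
ft_force: [1.5, 0.9, -0.8]
opening: 0.0435
```

```bash
cat > look.py <<'E'
import sys
from h import *
c=snap('top',sys.argv[1]);a=cv2.imread('pics/'+sys.argv[1])
cv2.imwrite('pics/v_'+sys.argv[1],cv2.resize(a[85:265,85:325],None,fx=3.3,fy=3.3,interpolation=2))
E
python3 look.py t3.png; python3 go.py .5592 -.2389 .18 -6.1
```

```text
[0.5694 0.1856 0.1895] open 0.0435 t 10.3 tilt [0.0026 0.0083] [  5.9 -17.2 424.4] 7.0 jawyaw 0.9 j6 1.73
```

View pics/v_t3.png

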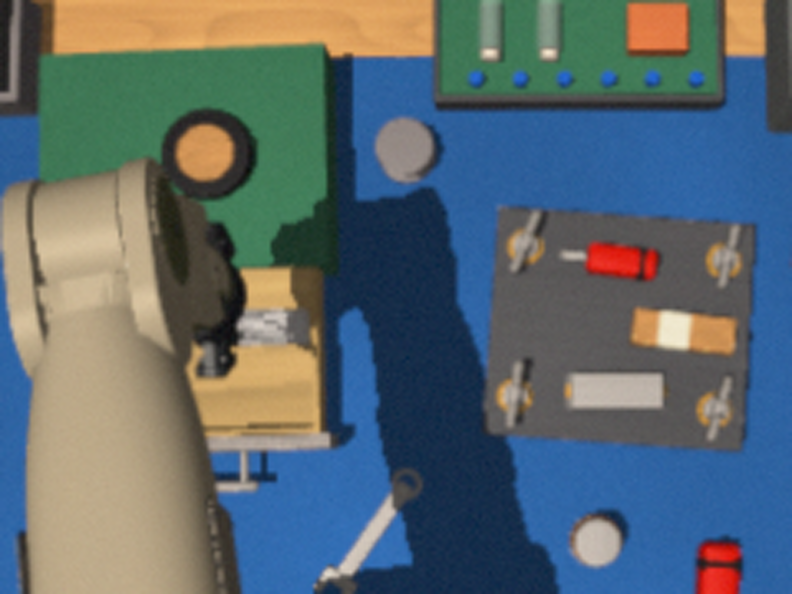

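The heat sink lies in the drawer at (270,325), the other three items are in place, and the drawer is still out. A light roof contact (10 N) means I'll place a bit nearer. The carton is next.

>>> step_arm(motion=[0,-2,45,1,0,-4,90,2,0,-6,140,3,0,-8,190,4,0,-10,240,5,0,-12,290,6,0,-14,340,7,0,-16,390,7,0,-17,424,7,0,-17,424,7], grip=105)

```text
clock: 11.35
eef_pos: [0.5579, -0.2438, 0.1838]
orientation: [1.298, 1.159, -1.288]
ft_force: [0.4, 0.5, -0.2]
opening: 0.0504
```

>>> step_arm(motion=[0,0,0,0])

```text
clock: 11.45
eef_pos: [0.5566, -0.2446, 0.1824]
orientation: [1.3, 1.161, -1.291]
ft_force: [-0.5, -0.4, 0.7]
opening: 0.0496
```

```bash
python3 go.py .5592 -.2389 .078 -6.1
```

```text
[ 0.5566 -0.2446  0.1824] open 0.0496 t 11.4 tilt [-0.0013  0.0096] [104.4   2.2  -4.9] -0.5 jawyaw -6.6 j6 1.14
```

>>> step_arm(motion=[40,2,-5,0,80,2,-5,0,104,2,-5,0,104,2,-5,0])

```text
clock: 11.85
eef_pos: [0.5555, -0.2356, 0.0737]
orientation: [1.299, 1.171, -1.294]
ft_force: [-1.1, 1.0, -0.1]
opening: 0.05
```

>>> step_arm(motion=[0,0,0,0,0,0,0,0,0,0,0,0,0,0,0,0], grip=255)

```text
clock: 12.25
eef_pos: [0.5562, -0.2359, 0.075]
orientation: [1.299, 1.169, -1.293]
ft_force: [-0.3, -0.0, -0.3]
opening: 0.0334
```

>>> step_arm(motion=[-30,0,0,0,-70,0,0,0,-110,0,0,0,-110,0,0,0,-110,0,0,0])

```text
clock: 12.75
eef_pos: [0.5579, -0.238, 0.1869]
orientation: [1.299, 1.165, -1.291]
ft_force: [-0.3, 1.1, -1.4]
opening: 0.0334
```

```bash
python3 go.py .562 .31 .19 1.1
```

```text
[ 0.5579 -0.238   0.1869] open 0.0334 t 12.8 tilt [-0.0043  0.0114] [   3.1  -58.4 -544.9] -7.6 jawyaw -6.5 j6 1.15
```

>>> step_arm(motion=[0,-4,-40,-1,0,-8,-80,-2,0,-13,-120,-2,0,-17,-160,-3,0,-21,-200,-3,0,-25,-240,-4,0,-30,-280,-5,0,-34,-320,-5,0,-38,-360,-6,0,-42,-400,-7])

```text
clock: 13.75
eef_pos: [0.5605, 0.1656, 0.1898]
orientation: [1.208, 1.227, -1.203]
ft_force: [0.1, 0.5, -0.6]
opening: 0.0333
```

```bash
python3 go.py .562 .31 .19 1.1
```

```text
[0.5605 0.1656 0.1898] open 0.0333 t 13.8 tilt [-0.0071  0.011 ] [   1.3    2.7 -144.4] -0.6 jawyaw 0.5 j6 1.71
```

>>> step_arm(motion=[0,1,-40,0,0,2,-80,-1,0,3,-115,-1,0,3,-144,-1,0,3,-144,-1,0,3,-144,-1])

```text
clock: 14.35
eef_pos: [0.5612, 0.3097, 0.1895]
orientation: [1.191, 1.236, -1.191]
ft_force: [-0.5, 0.3, -0.9]
opening: 0.0329
```

```bash
python3 go.py .562 .31 .038 1.1
```

```text
[0.5612 0.3097 0.1895] open 0.0329 t 14.3 tilt [-0.0098  0.0094] [151.5   2.2   1.2] 0.5 jawyaw 1.6 j6 1.92
```

>>> step_arm(motion=[40,0,1,0,80,1,1,0,120,2,1,0,140,2,1,0,151,2,1,0,151,2,1,0,151,2,1,0])

```text
clock: 15.05
eef_pos: [0.5626, 0.3098, 0.0395]
orientation: [1.193, 1.235, -1.191]
ft_force: [-0.5, 0.1, 0.1]
opening: 0.0332
```

>>> step_arm(motion=[0,0,0,0,0,0,0,0,0,0,0,0], grip=125)

```text
clock: 15.35
eef_pos: [0.5634, 0.3101, 0.0409]
orientation: [1.194, 1.234, -1.189]
ft_force: [0.4, 1.0, 0.4]
opening: 0.0439
```

>>> step_arm(motion=[-20,0,0,0,-60,0,0,0,-110,0,0,0,-150,0,0,0,-150,0,0,0])

```text
clock: 15.85
eef_pos: [0.5679, 0.31, 0.199]
orientation: [1.203, 1.229, -1.178]
ft_force: [0.8, -0.0, -0.8]
opening: 0.0435
```

```bash
python3 go.py .5019 -.1727 .18 -.3
```

```text
[0.5679 0.31   0.199 ] open 0.0435 t 15.8 tilt [0.0058 0.0154] [ 11.2 -79.1 481. ] 1.8 jawyaw 1.5 j6 1.91
```

>>> step_arm(motion=[0,-7,45,0,0,-15,90,0,0,-22,135,0,0,-30,180,0,0,-37,225,1,0,-45,270,1,0,-52,315,1,0,-59,360,2,0,-67,405,2,0,-74,450,2], grip=105)

```text
clock: 16.85
eef_pos: [0.5054, -0.1434, 0.1917]
orientation: [1.229, 1.212, -1.203]
ft_force: [1.3, 0.5, -0.1]
opening: 0.0502
```

>>> step_arm(motion=[0,-5,31,0,0,-5,31,0,0,-5,31,0])

```text
clock: 17.15
eef_pos: [0.4998, -0.1748, 0.1909]
orientation: [1.231, 1.212, -1.204]
ft_force: [0.0, -0.3, -0.7]
opening: 0.0503
```

```bash
python3 look.py t4.png;  python3 go.py .5019 -.1727 .076 -.3
```

```text
[ 0.5    -0.1739  0.191 ] open 0.0503 t 17.2 tilt [0.006  0.0158] [115.    1.2   0.6] -0.2 jawyaw -0.5 j6 1.08
```

View pics/v_t4.png

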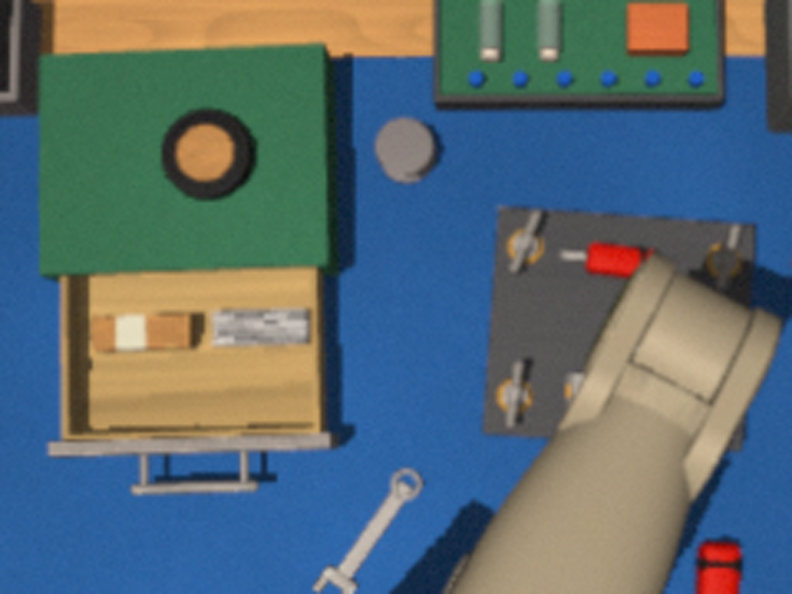

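Carton (140,332) and heat sink (262,327) lie in the drawer; the filter is still under the gripper and the screwdriver at (620,260).

>>> step_arm(motion=[40,1,1,0,80,1,1,0,114,1,1,0,114,1,1,0])

```text
clock: 17.6
eef_pos: [0.4983, -0.1696, 0.0727]
orientation: [1.227, 1.223, -1.205]
ft_force: [-0.3, 0.0, 0.3]
opening: 0.0504
```

>>> step_arm(motion=[0,0,0,0,0,0,0,0,0,0,0,0,0,0,0,0], grip=255)

```text
clock: 18.0
eef_pos: [0.499, -0.1698, 0.0738]
orientation: [1.227, 1.221, -1.204]
ft_force: [-0.1, 1.0, -2.3]
opening: 0.0338
```

>>> step_arm(motion=[-30,0,0,0,-70,0,0,0,-110,0,0,0,-110,0,0,0,-110,0,0,0])

```text
clock: 18.5
eef_pos: [0.4997, -0.1724, 0.1851]
orientation: [1.227, 1.218, -1.203]
ft_force: [-0.3, 0.5, -4.0]
opening: 0.0331
```

```bash
python3 - <<'E'
from h import *
np.set_printoptions(precision=4,suppress=True)
c=snap('top')
f=lambda pts: np.array(pts,float)/3.3+[85-.4,85-.4]
print('hs near',ray(c,f([(214,344),(308,341)]),.05),'far',ray(c,f([(214,312),(308,309)]),.05),'ca',ray(c,f([(92,348),(191,351)]),.056))
print('wall front inner top',ray(c,f([(100,435),(310,430)]),.068),'bottom',ray(c,f([(100,432),(310,427)]),.022),'roof edge',ray(c,f([(61,273),(323,265)]),.09))
E
python3 go.py .505 .188 .19 1.1
```

```text
hs near [[0.5524 0.2319 0.05  ]
 [0.555  0.1361 0.05  ]] far [[0.585  0.2323 0.05  ]
 [0.5875 0.1364 0.05  ]] ca [[0.5485 0.3559 0.056 ]
 [0.545  0.254  0.056 ]]
wall front inner top [[0.4602 0.3428 0.068 ]
 [0.4648 0.131  0.068 ]] bottom [[0.4641 0.3563 0.022 ]
 [0.4688 0.1378 0.022 ]] roof edge [[0.6209 0.3787 0.09  ]
 [0.6269 0.1159 0.09  ]]
[ 0.4988 -0.1718  0.1836] open 0.0333 t 18.6 tilt [-0.0005  0.0194] [   0.6    4.2 -359.9] -1.4 jawyaw -0.3 j6 1.08
```

>>> step_arm(motion=[-5,1,-40,0,-5,1,-80,0,-5,2,-120,0,-5,2,-160,-1,-5,3,-200,-1,-5,4,-240,-1,-5,5,-280,-1,-5,6,-320,-1,-5,7,-360,-1,-5,7,-360,-1])

```text
clock: 19.55
eef_pos: [0.5062, 0.192, 0.1934]
orientation: [1.209, 1.235, -1.189]
ft_force: [-0.6, 0.0, -3.0]
opening: 0.0337
```

>>> step_arm(motion=[0,0,0,0])

```text
clock: 19.65
eef_pos: [0.505, 0.1924, 0.1916]
orientation: [1.206, 1.238, -1.191]
ft_force: [0.2, -0.6, -2.6]
opening: 0.0331
```

```bash
python3 go.py .5085 .19 .036 1.1
```

```text
[0.505  0.1924 0.1916] open 0.0331 t 19.6 tilt [-0.0072  0.0193] [155.5   4.5   5.5] 0.0 jawyaw 1.1 j6 1.76
```

>>> step_arm(motion=[40,3,4,0,80,5,6,0,120,5,6,0,140,5,6,0,153,5,6,0,153,5,6,0,153,5,6,0])

```text
clock: 20.35
eef_pos: [0.5095, 0.189, 0.0389]
orientation: [1.206, 1.237, -1.191]
ft_force: [0.2, -1.1, -2.5]
opening: 0.0331
```

>>> step_arm(motion=[0,0,0,0,0,0,0,0,0,0,0,0], grip=130)

```text
clock: 20.65
eef_pos: [0.5107, 0.1892, 0.0404]
orientation: [1.208, 1.235, -1.188]
ft_force: [0.7, -0.2, -0.3]
opening: 0.042
```

>>> step_arm(motion=[-20,0,0,0,-60,0,0,0,-110,0,0,0,-150,0,0,0,-150,0,0,0])

```text
clock: 21.15
eef_pos: [0.5151, 0.1871, 0.1976]
orientation: [1.215, 1.228, -1.178]
ft_force: [0.6, 1.2, -0.2]
opening: 0.0418
```

```bash
python3 go.py .6293 -.1797 .19 -4.5
```

```text
[0.5151 0.1871 0.1976] open 0.0418 t 21.1 tilt [0.0085 0.0223] [  0.4 107.1 369. ] 5.6 jawyaw 1.1 j6 1.74
```

>>> step_arm(motion=[0,12,41,1,0,24,82,1,0,36,123,2,0,48,164,2,0,60,205,3,0,72,246,4,0,84,287,5,0,95,328,6,0,107,369,6,0,107,369,6], grip=105)

```text
clock: 22.15
eef_pos: [0.6303, -0.1851, 0.1893]
orientation: [1.295, 1.174, -1.26]
ft_force: [0.2, 0.3, -0.2]
opening: 0.0504
```

>>> step_arm(motion=[0,0,0,0])

```text
clock: 22.25
eef_pos: [0.63, -0.1856, 0.1887]
orientation: [1.297, 1.174, -1.261]
ft_force: [-0.1, 0.2, 1.0]
opening: 0.0501
```

```bash
python3 look.py t5.png;  python3 go.py .6293 -.1797 .076 -4.5; python3 - <<'E'
import cv2,numpy as np
for f in('top2','t4','t5'):
    a=cv2.cvtColor(cv2.imread(f'pics/{f}.png'),cv2.COLOR_BGR2HSV)[150:180,240:300]
    m=cv2.inRange(a,(0,180,100),(6,255,255));y,x=np.nonzero(m);print(f,len(x),x.min()+240,y.min()+150,x.max()+240,y.max()+150)
E
```

```text
[ 0.63   -0.1856  0.1886] open 0.0501 t 22.3 tilt [0.0088 0.0205] [112.7  -2.   -3.4] -0.8 jawyaw -5.3 j6 1.24
top2 178 263 159 283 169
t4 139 263 159 280 168Traceback (most recent call last):
  File "<stdin>", line 4, in <module>
    return umr_minimum(a, axis, None, out, keepdims, initial, where)
ValueError: zero-size array to reduction operation minimum which has no identity
```

>>> step_arm(motion=[40,-2,-3,-1,80,-2,-3,-1,112,-2,-3,-1,112,-2,-3,-1])

```text
clock: 22.7
eef_pos: [0.6254, -0.1768, 0.0718]
orientation: [1.28, 1.193, -1.252]
ft_force: [-0.3, -0.2, 0.1]
opening: 0.0505
```

>>> step_arm(motion=[0,0,0,0,0,0,0,0,0,0,0,0,0,0,0,0], grip=255)

```text
clock: 23.1
eef_pos: [0.6263, -0.1771, 0.0734]
orientation: [1.281, 1.19, -1.25]
ft_force: [-0.8, 0.5, -0.9]
opening: 0.0291
```

>>> step_arm(motion=[-30,0,0,0,-70,0,0,0,-110,0,0,0,-110,0,0,0,-110,0,0,0])

```text
clock: 23.6
eef_pos: [0.6271, -0.1803, 0.1855]
orientation: [1.281, 1.186, -1.248]
ft_force: [-0.8, 0.4, -1.6]
opening: 0.0286
```

```bash
python3 go.py .505 .298 .19 1.1
```

```text
[ 0.6271 -0.1803  0.1855] open 0.0286 t 23.6 tilt [0.0061 0.0218] [   5.2 -156.5 -468.2] -5.3 jawyaw -4.2 j6 1.23
```

Screwdriver held (29 mm).

>>> step_arm(motion=[-4,-13,-40,0,-4,-26,-80,-1,-4,-40,-120,-1,-4,-53,-160,-2,-4,-67,-200,-2,-4,-80,-240,-3,-4,-94,-280,-3,-4,-107,-320,-4,-4,-121,-360,-5,-4,-134,-400,-5])

```text
clock: 24.6
eef_pos: [0.5207, 0.2294, 0.1962]
orientation: [1.215, 1.229, -1.186]
ft_force: [1.5, 0.6, -1.1]
opening: 0.0292
```

>>> step_arm(motion=[0,-11,-34,0,0,-23,-68,0,0,-23,-68,0,0,-23,-68,0])

```text
clock: 25.0
eef_pos: [0.4955, 0.2973, 0.1961]
orientation: [1.212, 1.23, -1.187]
ft_force: [1.2, -0.4, -0.5]
opening: 0.0294
```

```bash
python3 go.py .505 .298 .037 1.1
```

```text
[0.4955 0.2973 0.1961] open 0.0294 t 25.0 tilt [0.0012 0.0196] [159.1   9.2   2.6] -0.1 jawyaw 1.0 j6 1.95
```

>>> step_arm(motion=[40,5,2,0,80,9,3,0,120,9,3,0,145,9,3,0,158,9,3,0,158,9,3,0,158,9,3,0])

```text
clock: 25.7
eef_pos: [0.5057, 0.2971, 0.0389]
orientation: [1.213, 1.229, -1.186]
ft_force: [1.0, -0.4, -0.5]
opening: 0.029
```

>>> step_arm(motion=[0,0,0,0,0,0,0,0,0,0,0,0], grip=135)

```text
clock: 26.0
eef_pos: [0.5067, 0.2976, 0.0403]
orientation: [1.215, 1.228, -1.184]
ft_force: [-1.1, 0.1, 0.2]
opening: 0.0402
```

>>> step_arm(motion=[-20,0,0,0,-60,0,0,0,-110,0,0,0,-150,0,0,0,-150,0,0,0])

```text
clock: 26.5
eef_pos: [0.5095, 0.296, 0.198]
orientation: [1.224, 1.223, -1.173]
ft_force: [0.8, 0.3, -0.6]
opening: 0.04
```

>>> step_arm(motion=[0,-50,50,0,0,-70,100,0,0,-90,150,0,0,-110,200,0,0,-110,200,0], grip=165)

```text
clock: 27.0
eef_pos: [0.4006, 0.0923, 0.1907]
orientation: [1.224, 1.223, -1.174]
ft_force: [0.8, -0.5, -0.3]
opening: 0.0303
```

```bash
python3 look.py t6.png;  python3 go.py .409 .2505 .15 1.1
```

```text
[0.3996 0.0904 0.1906] open 0.0298 t 27.1 tilt [0.0146 0.0231] [  44.4   10.9 -159. ] -0.3 jawyaw 0.8 j6 1.57
```

View pics/v_t6.png

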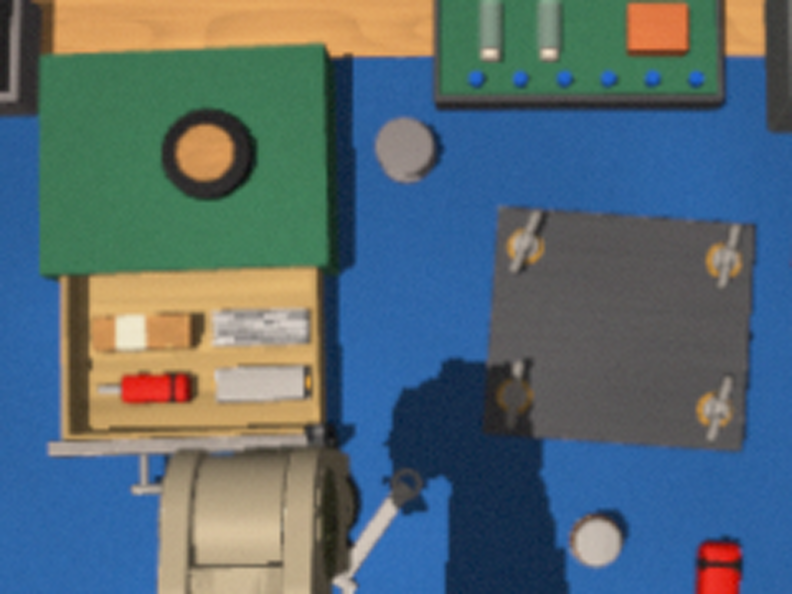

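All four are inside the drawer, which is still out. Now I'll grasp the handle and push it shut.

>>> step_arm(motion=[0,3,-40,0,0,6,-80,0,0,9,-120,0,0,9,-160,0,40,9,-160,0,40,9,-160,0])

```text
clock: 27.65
eef_pos: [0.4036, 0.2515, 0.1506]
orientation: [1.216, 1.226, -1.182]
ft_force: [-1.1, -0.6, -0.5]
opening: 0.0302
```

```bash
python3 go.py .4068 .2505 .046 1.1
```

```text
[0.4036 0.2515 0.1506] open 0.0302 t 27.6 tilt [0.0077 0.0204] [104.6   2.3   3.2] -0.2 jawyaw 0.9 j6 1.93
```

>>> step_arm(motion=[40,2,3,0,80,2,3,0,104,2,3,0,104,2,3,0])

```text
clock: 28.05
eef_pos: [0.4049, 0.2494, 0.045]
orientation: [1.213, 1.227, -1.186]
ft_force: [-1.3, -0.0, 0.9]
opening: 0.03
```

>>> step_arm(motion=[0,0,0,0,0,0,0,0,0,0,0,0,0,0,0,0], grip=255)

```text
clock: 28.45
eef_pos: [0.406, 0.2492, 0.0464]
orientation: [1.215, 1.225, -1.185]
ft_force: [1.0, -4.6, 5.1]
opening: 0.0091
```

>>> step_arm(motion=[0,15,0,0,0,35,0,0,0,55,0,0,0,75,0,0,0,95,0,0,0,115,0,0,0,135,0,0,0,150,0,0,0,162,0,0,0,166,0,0])

```text
clock: 29.45
eef_pos: [0.5715, 0.2537, 0.0465]
orientation: [1.215, 1.231, -1.184]
ft_force: [-8.3, 5.5, 1.2]
opening: 0.0087
```

>>> step_arm(motion=[0,3,0,0,0,4,0,0,0,4,0,0])

```text
clock: 29.75
eef_pos: [0.5714, 0.2538, 0.0465]
orientation: [1.211, 1.237, -1.189]
ft_force: [-9.9, -1.1, 5.9]
opening: 0.0089
```

The drawer stalls at the closed stop. Next I'll release it and go to screw a.

>>> step_arm(motion=[0,-3,0,0,0,-3,0,0,0,-3,0,0], grip=165)

```text
clock: 30.05
eef_pos: [0.569, 0.254, 0.0469]
orientation: [1.212, 1.236, -1.187]
ft_force: [-0.2, 0.2, -0.6]
opening: 0.0301
```

>>> step_arm(motion=[-40,0,0,0,-80,0,0,0,-120,0,0,0,-150,0,0,0,-150,0,0,0])

```text
clock: 30.55
eef_pos: [0.5727, 0.2515, 0.203]
orientation: [1.219, 1.231, -1.179]
ft_force: [0.3, 0.1, -0.0]
opening: 0.0301
```

```bash
python3 go.py .498 -.0735 .16 83.7
```

```text
[0.5727 0.2515 0.203 ] open 0.0301 t 30.6 tilt [0.0075 0.0259] [ 34.  -80.6 324.6] -82.7 jawyaw 1.0 j6 1.83
```

>>> step_arm(motion=[0,-8,36,-8,0,-18,72,-16,0,-27,108,-24,0,-36,144,-32,0,-45,180,-41,0,-54,216,-49,0,-63,252,-57,0,-72,288,-65,0,-80,324,-74,0,-80,324,-82], grip=135)

```text
clock: 31.55
eef_pos: [0.4977, -0.0774, 0.1932]
orientation: [0.115, 1.563, -0.076]
ft_force: [1.0, 0.3, 0.5]
opening: 0.0401
```

>>> step_arm(motion=[0,0,0,0])

```text
clock: 31.65
eef_pos: [0.4975, -0.0784, 0.1926]
orientation: [0.117, 1.563, -0.077]
ft_force: [-1.0, -0.3, 0.6]
opening: 0.0398
```

```bash
python3 look.py t7.png; python3 go.py .498 -.0735 .089 83.7
```

```text
[ 0.4975 -0.0783  0.1925] open 0.0403 t 31.7 tilt [0.0067 0.0248] [103.6   2.2  -0.4] -0.9 jawyaw 82.8 j6 -0.20
```

>>> step_arm(motion=[40,2,0,0,80,2,0,0,102,2,0,0,102,2,0,0])

```text
clock: 32.1
eef_pos: [0.4957, -0.072, 0.0871]
orientation: [0.121, 1.57, -0.079]
ft_force: [-0.9, 0.6, -0.4]
opening: 0.0404
```

>>> step_arm(motion=[0,0,0,0,0,0,0,0,0,0,0,0,0,0,0,0], grip=255)

```text
clock: 32.5
eef_pos: [0.4962, -0.073, 0.0883]
orientation: [0.12, 1.569, -0.081]
ft_force: [-1.9, -4.0, 1.1]
opening: 0.0083
```

```bash
python3 go.py .498 -.0735 .089 17
```

```text
[ 0.4962 -0.073   0.0883] open 0.0083 t 32.5 tilt [0.0013 0.0245] [-0.7 -0.3  1.8] 65.7 jawyaw 82.7 j6 -0.19
```

>>> step_arm(motion=[0,0,1,7,0,0,1,14,0,0,1,21,0,0,1,28,0,0,1,35,0,0,1,42,0,0,1,49,0,0,1,56,0,0,1,62,0,0,1,66])

```text
clock: 33.5
eef_pos: [0.4964, -0.073, 0.0883]
orientation: [1.013, 1.346, -0.981]
ft_force: [-2.4, -1.4, -3.0]
opening: 0.0077
```

>>> step_arm(motion=[0,0,0,0,0,0,0,0,0,0,0,0], grip=135)

```text
clock: 33.8
eef_pos: [0.4973, -0.073, 0.089]
orientation: [1.013, 1.345, -0.979]
ft_force: [0.5, 0.6, -0.1]
opening: 0.04
```

>>> step_arm(motion=[-40,0,0,0,-80,0,0,0,-90,0,0,0,-90,0,0,0])

```text
clock: 34.2
eef_pos: [0.4989, -0.0756, 0.1813]
orientation: [1.014, 1.34, -0.976]
ft_force: [0.7, 0.9, -0.2]
opening: 0.0402
```

```bash
python3 go.py .6325 -.2838 .17 76
```

```text
[ 0.4989 -0.0756  0.1813] open 0.0402 t 34.2 tilt [0.0072 0.0231] [  7.4  68.6 237.8] -59.4 jawyaw 16.6 j6 0.96
```

Screw a turned without slip by the pose reading. Screw c is next.

>>> step_arm(motion=[0,8,30,-7,0,16,60,-14,0,24,90,-21,0,33,120,-28,0,42,150,-36,0,51,180,-44,0,60,210,-52,0,69,238,-59,0,69,238,-59,0,69,238,-59])

```text
clock: 35.2
eef_pos: [0.6321, -0.2838, 0.1747]
orientation: [0.22, 1.561, -0.179]
ft_force: [-0.1, -0.1, 0.1]
opening: 0.0405
```

```bash
python3 go.py .6325 -.2838 .089 76
```

```text
[ 0.6321 -0.2838  0.1747] open 0.0405 t 35.2 tilt [0.004  0.0255] [85.7 -2.1  0.6] -0.5 jawyaw 75.5 j6 -0.29
```

>>> step_arm(motion=[40,-2,0,0,70,-2,0,0,86,-2,0,0,86,-2,0,0])

```text
clock: 35.6
eef_pos: [0.629, -0.2808, 0.0849]
orientation: [0.222, 1.568, -0.176]
ft_force: [-0.4, 0.7, 1.1]
opening: 0.0399
```

>>> step_arm(motion=[0,0,0,0,0,0,0,0,0,0,0,0,0,0,0,0], grip=255)

```text
clock: 36.0
eef_pos: [0.63, -0.2834, 0.0881]
orientation: [0.219, 1.564, -0.182]
ft_force: [-0.7, -5.0, 2.7]
opening: 0.0079
```

>>> step_arm(motion=[0,0,0,6,0,0,0,12,0,0,0,18,0,0,0,24,0,0,0,30,0,0,0,36,0,0,0,42,0,0,0,48,0,0,0,54,0,0,0,59])

```text
clock: 37.0
eef_pos: [0.6306, -0.2829, 0.0882]
orientation: [1.017, 1.342, -0.984]
ft_force: [3.2, -0.1, -8.7]
opening: 0.008
```

>>> step_arm(motion=[0,0,0,0,0,0,0,0,0,0,0,0], grip=135)

```text
clock: 37.3
eef_pos: [0.631, -0.283, 0.0895]
orientation: [1.015, 1.341, -0.983]
ft_force: [0.7, -1.4, 0.9]
opening: 0.0402
```

>>> step_arm(motion=[-40,0,0,0,-80,0,0,0,-90,0,0,0,-90,0,0,0])

```text
clock: 37.7
eef_pos: [0.6322, -0.2859, 0.183]
orientation: [1.014, 1.335, -0.981]
ft_force: [-0.6, -0.5, -0.9]
opening: 0.0401
```

```bash
python3 go.py .4833 -.272 .17 72
```

```text
[ 0.6322 -0.2859  0.183 ] open 0.0401 t 37.7 tilt [0.0086 0.0189] [  12.  -139.1  -54.9] -55.7 jawyaw 16.3 j6 0.74
```

>>> step_arm(motion=[0,-20,-8,-7,0,-40,-16,-14,0,-60,-24,-21,0,-80,-32,-28,0,-100,-40,-35,0,-120,-48,-42,0,-139,-55,-49,0,-139,-55,-56,0,-139,-55,-56,0,-139,-55,-56])

```text
clock: 38.7
eef_pos: [0.4829, -0.2718, 0.181]
orientation: [0.261, 1.553, -0.228]
ft_force: [0.5, 1.0, -0.9]
opening: 0.0402
```

```bash
python3 go.py .4833 -.272 .089 72; python3 - <<'E'
from h import *
c=snap('top','t8.png');s=snap('scene','s8.png')
a=c['pixels'][140:228,222:322,::-1];b=s['pixels'][170:290,185:315,::-1]
cv2.imwrite('pics/v8.png',np.hstack([cv2.resize(a,(400,352),interpolation=2),cv2.resize(b,(390,352),interpolation=2)]))
E
```

```text
[ 0.4829 -0.2718  0.181 ] open 0.0402 t 38.7 tilt [0.0075 0.0199] [92.  -2.1  0.3] 0.2 jawyaw 72.2 j6 -0.36
```

View pics/v8.png

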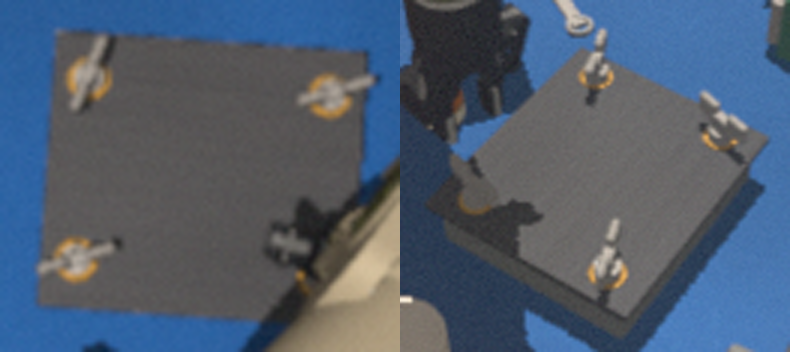

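Screws a (77,258) and c (330,95) are both turned about half-way, b is still loose, and d is under the gripper. I'll carry on with d.

>>> step_arm(motion=[40,-2,0,0,70,-2,0,0,92,-2,0,0,92,-2,0,0])

```text
clock: 39.2
eef_pos: [0.4815, -0.2702, 0.0857]
orientation: [0.263, 1.558, -0.225]
ft_force: [-0.1, 0.3, 0.7]
opening: 0.0398
```

>>> step_arm(motion=[0,0,0,0,0,0,0,0,0,0,0,0,0,0,0,0], grip=255)

```text
clock: 39.6
eef_pos: [0.4822, -0.2727, 0.088]
orientation: [0.26, 1.556, -0.23]
ft_force: [-2.9, -3.3, 3.1]
opening: 0.0078
```

>>> step_arm(motion=[0,0,0,6,0,0,0,12,0,0,0,18,0,0,0,24,0,0,0,30,0,0,0,36,0,0,0,42,0,0,0,48,0,0,0,54,0,0,0,56])

```text
clock: 40.6
eef_pos: [0.4817, -0.2734, 0.088]
orientation: [1.016, 1.336, -0.992]
ft_force: [-2.0, -2.8, -7.7]
opening: 0.0073
```

>>> step_arm(motion=[0,0,0,0,0,0,0,0,0,0,0,0], grip=135)

```text
clock: 40.9
eef_pos: [0.4825, -0.2738, 0.0891]
orientation: [1.015, 1.335, -0.99]
ft_force: [0.7, -0.1, -0.2]
opening: 0.0399
```

>>> step_arm(motion=[-40,0,0,0,-80,0,0,0,-90,0,0,0,-90,0,0,0])

```text
clock: 41.3
eef_pos: [0.4838, -0.2762, 0.1818]
orientation: [1.014, 1.329, -0.989]
ft_force: [-0.0, -0.3, -0.3]
opening: 0.0402
```

```bash
python3 go.py .6472 -.0846 .17 69
```

```text
[ 0.4838 -0.2762  0.1818] open 0.0402 t 41.3 tilt [0.0084 0.0124] [  15.6  209.7 -139.1] -53.0 jawyaw 16.0 j6 0.62
```

>>> step_arm(motion=[0,30,-20,-7,0,60,-40,-14,0,90,-60,-21,0,120,-80,-28,0,150,-100,-35,0,180,-120,-42,0,210,-139,-49,0,210,-139,-53,0,210,-139,-53,0,210,-139,-53])

```text
clock: 42.3
eef_pos: [0.6466, -0.0846, 0.1841]
orientation: [0.3, 1.548, -0.278]
ft_force: [0.2, 0.1, -0.1]
opening: 0.0401
```

```bash
python3 go.py .6468 -.0846 .089 69
```

```text
[ 0.6466 -0.0846  0.1841] open 0.0401 t 42.3 tilt [0.006 0.013] [95.  -1.2  0.1] -0.1 jawyaw 68.9 j6 0.11
```

>>> step_arm(motion=[40,-1,0,0,70,-1,0,0,94,-1,0,0,94,-1,0,0])

```text
clock: 42.7
eef_pos: [0.6431, -0.0845, 0.0857]
orientation: [0.303, 1.556, -0.28]
ft_force: [-0.7, 0.1, -0.8]
opening: 0.04
```

>>> step_arm(motion=[0,0,0,0,0,0,0,0,0,0,0,0,0,0,0,0], grip=255)

```text
clock: 43.1
eef_pos: [0.6443, -0.084, 0.0879]
orientation: [0.304, 1.552, -0.279]
ft_force: [1.4, 5.6, 2.3]
opening: 0.0078
```

>>> step_arm(motion=[0,0,0,6,0,0,0,12,0,0,0,18,0,0,0,24,0,0,0,30,0,0,0,36,0,0,0,42,0,0,0,48,0,0,0,52,0,0,0,52])

```text
clock: 44.1
eef_pos: [0.6453, -0.0831, 0.0881]
orientation: [1.007, 1.341, -0.98]
ft_force: [4.6, 6.2, -7.1]
opening: 0.0077
```

>>> step_arm(motion=[0,0,0,0,0,0,0,0,0,0,0,0], grip=135)

```text
clock: 44.4
eef_pos: [0.6456, -0.0836, 0.089]
orientation: [1.007, 1.339, -0.98]
ft_force: [-0.4, -0.9, -0.2]
opening: 0.04
```

>>> step_arm(motion=[-40,0,0,0,-80,0,0,0,-90,0,0,0,-90,0,0,0])

```text
clock: 44.8
eef_pos: [0.6468, -0.0859, 0.1822]
orientation: [1.008, 1.333, -0.978]
ft_force: [1.0, -0.2, -0.7]
opening: 0.0399
```

```bash
python3 go.py .4975 -.0735 .17 17
```

```text
[ 0.6468 -0.0859  0.1822] open 0.0399 t 44.8 tilt [0.0102 0.0149] [  10.8 -139.7  -54.4] -0.4 jawyaw 16.6 j6 1.02
```

>>> step_arm(motion=[0,-30,-11,0,0,-60,-23,0,0,-90,-35,0,0,-120,-46,0,0,-140,-54,0,0,-140,-54,0,0,-140,-54,0])

```text
clock: 45.5
eef_pos: [0.497, -0.0742, 0.1801]
orientation: [1.008, 1.333, -0.979]
ft_force: [0.9, 0.1, 0.1]
opening: 0.04
```

```bash
python3 go.py .4975 -.0735 .089 17;  python3 - <<'E'
from h import *
c=snap('top','t9.png');s=snap('scene','s9.png')
a=c['pixels'][140:228,222:322,::-1];b=s['pixels'][170:290,185:315,::-1]
cv2.imwrite('pics/v9.png',np.hstack([cv2.resize(a,(400,352),interpolation=2),cv2.resize(b,(390,352),interpolation=2)]))
E
```

```text
[ 0.497  -0.0742  0.1801] open 0.0400 t 45.5 tilt [0.0098 0.015 ] [91.1 -0.6  0.5] -0.4 jawyaw 16.6 j6 0.96
```

View pics/v9.png

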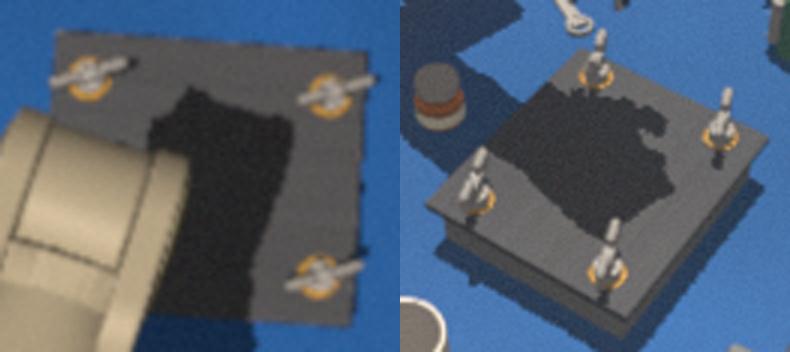

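All four are half-way: b (88,78), c (333,95) and d (322,275) are parallel in the top view, and a matches them in the scene view. Next is a fully home.

>>> step_arm(motion=[40,0,0,0,70,0,0,0,90,0,0,0,90,0,0,0])

```text
clock: 46.0
eef_pos: [0.4976, -0.0725, 0.0871]
orientation: [1.007, 1.339, -0.98]
ft_force: [-0.2, -0.5, -0.4]
opening: 0.0404
```

>>> step_arm(motion=[0,0,0,0,0,0,0,0,0,0,0,0,0,0,0,0], grip=255)

```text
clock: 46.4
eef_pos: [0.4965, -0.0733, 0.0879]
orientation: [1.005, 1.339, -0.984]
ft_force: [-5.2, -3.3, 1.9]
opening: 0.0078
```

>>> step_arm(motion=[0,0,0,7,0,0,0,14,0,0,0,21,0,0,0,28,0,0,0,35,0,0,0,42,0,0,0,49,0,0,0,56,0,0,0,63,0,0,0,68])

```text
clock: 47.4
eef_pos: [0.4962, -0.0734, 0.0879]
orientation: [1.846, 0.652, -1.834]
ft_force: [-1.6, 0.5, -6.7]
opening: 0.008
```

>>> step_arm(motion=[0,0,0,1,0,0,0,1])

```text
clock: 47.6
eef_pos: [0.4962, -0.0734, 0.088]
orientation: [1.855, 0.639, -1.844]
ft_force: [0.1, -0.0, -8.5]
opening: 0.008
```

>>> step_arm(motion=[0,0,0,0,0,0,0,0,0,0,0,0], grip=135)

```text
clock: 47.9
eef_pos: [0.4971, -0.0737, 0.0889]
orientation: [1.857, 0.638, -1.841]
ft_force: [-0.6, -0.7, -0.4]
opening: 0.0402
```

>>> step_arm(motion=[-40,0,0,0,-80,0,0,0,-90,0,0,0,-90,0,0,0])

```text
clock: 48.3
eef_pos: [0.4985, -0.0755, 0.1814]
orientation: [1.86, 0.635, -1.836]
ft_force: [-0.0, -0.1, -0.9]
opening: 0.0403
```

```bash
python3 go.py .6315 -.2838 .17 17
```

```text
[ 0.4985 -0.0755  0.1814] open 0.0403 t 48.3 tilt [0.009  0.0116] [ 10.2 246.3  21.4] -69.5 jawyaw -52.5 j6 2.17
```

>>> step_arm(motion=[0,35,3,-8,0,70,6,-16,0,105,9,-24,0,140,12,-32,0,175,15,-40,0,210,18,-48,0,246,21,-56,0,246,21,-63,0,246,21,-69,0,246,21,-69])

```text
clock: 49.3
eef_pos: [0.6308, -0.2834, 0.1774]
orientation: [1.007, 1.335, -0.984]
ft_force: [-0.3, 0.1, 0.5]
opening: 0.0403
```

```bash
python3 go.py .6315 -.2838 .089 16.6
```

```text
[ 0.6308 -0.2834  0.1774] open 0.0403 t 49.3 tilt [0.0058 0.0135] [88.4 -0.2  1.5] -0.1 jawyaw 16.5 j6 0.74
```

>>> step_arm(motion=[40,0,1,0,70,0,1,0,88,0,1,0,88,0,1,0])

```text
clock: 49.7
eef_pos: [0.6288, -0.2813, 0.0847]
orientation: [1.01, 1.343, -0.987]
ft_force: [-1.1, 0.2, 0.1]
opening: 0.0402
```

>>> step_arm(motion=[0,0,0,0,0,0,0,0,0,0,0,0,0,0,0,0], grip=255)

```text
clock: 50.1
eef_pos: [0.6299, -0.2812, 0.0877]
orientation: [1.01, 1.339, -0.986]
ft_force: [0.5, 3.4, 6.4]
opening: 0.0079
```

>>> step_arm(motion=[0,0,0,7,0,0,0,14,0,0,0,21,0,0,0,28,0,0,0,35,0,0,0,42,0,0,0,49,0,0,0,56,0,0,0,63,0,0,0,68])

```text
clock: 51.1
eef_pos: [0.6329, -0.282, 0.0878]
orientation: [1.854, 0.647, -1.83]
ft_force: [9.6, -1.9, -11.8]
opening: 0.008
```

>>> step_arm(motion=[0,0,0,1,0,0,0,1])

```text
clock: 51.3
eef_pos: [0.6331, -0.282, 0.0878]
orientation: [1.863, 0.634, -1.84]
ft_force: [0.8, -0.3, -7.1]
opening: 0.0083
```

>>> step_arm(motion=[0,0,0,0,0,0,0,0,0,0,0,0], grip=135)

```text
clock: 51.6
eef_pos: [0.6333, -0.2824, 0.0889]
orientation: [1.864, 0.633, -1.839]
ft_force: [-0.0, -0.2, 0.2]
opening: 0.0401
```

>>> step_arm(motion=[-40,0,0,0,-80,0,0,0,-90,0,0,0,-90,0,0,0])

```text
clock: 52.0
eef_pos: [0.6339, -0.2845, 0.1824]
orientation: [1.866, 0.627, -1.834]
ft_force: [0.6, -0.0, -0.7]
opening: 0.0399
```

```bash
python3 go.py .4828 -.273 .17 16.5
```

```text
[ 0.6339 -0.2845  0.1824] open 0.0399 t 52.0 tilt [0.014  0.0104] [  10.4 -100.5  113.6] -69.3 jawyaw -52.8 j6 1.95
```

>>> step_arm(motion=[0,-15,16,-8,0,-30,32,-16,0,-45,48,-24,0,-60,65,-32,0,-75,82,-40,0,-90,98,-48,0,-100,114,-56,0,-100,114,-63,0,-100,114,-69,0,-100,114,-69])

```text
clock: 53.0
eef_pos: [0.4816, -0.2732, 0.1789]
orientation: [1.012, 1.327, -0.985]
ft_force: [0.7, 0.3, -0.3]
opening: 0.0401
```

```bash
python3 go.py .4828 -.273 .089 16.5; python3 - <<'E'
from h import *
c=snap('top','t10.png');s=snap('scene','s10.png')
a=c['pixels'][140:228,222:322,::-1];b=s['pixels'][170:290,185:315,::-1]
cv2.imwrite('pics/v10.png',np.hstack([cv2.resize(a,(400,352),interpolation=2),cv2.resize(b,(390,352),interpolation=2)]))
E
```

```text
[ 0.4816 -0.2732  0.1789] open 0.0401 t 53.0 tilt [0.0121 0.0119] [89.9 -0.2  0.9] -0.3 jawyaw 16.2 j6 0.62
```

View pics/v10.png

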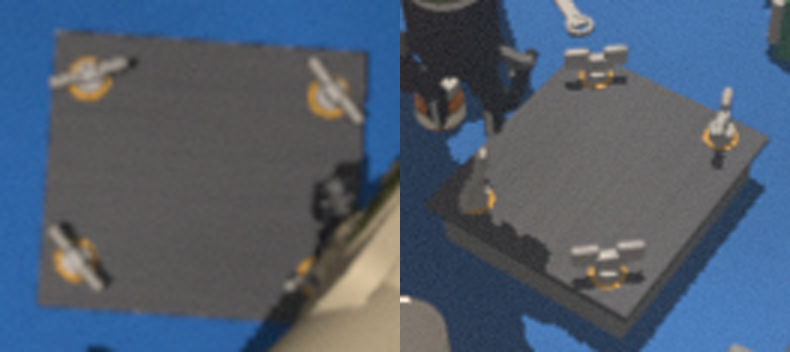

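Screws a (77,258) and c (335,90) are at about 140° (home); b and d are still half-way. Next is d.

>>> step_arm(motion=[40,0,1,0,70,0,1,0,89,0,1,0,89,0,1,0])

```text
clock: 53.5
eef_pos: [0.4813, -0.2714, 0.0868]
orientation: [1.016, 1.332, -0.988]
ft_force: [-0.0, 0.0, 0.6]
opening: 0.04
```

>>> step_arm(motion=[0,0,0,0,0,0,0,0,0,0,0,0,0,0,0,0], grip=255)

```text
clock: 53.9
eef_pos: [0.4812, -0.272, 0.088]
orientation: [1.016, 1.331, -0.99]
ft_force: [-3.9, -0.5, 6.5]
opening: 0.008
```

>>> step_arm(motion=[0,0,0,7,0,0,0,14,0,0,0,21,0,0,0,28,0,0,0,35,0,0,0,42,0,0,0,49,0,0,0,56,0,0,0,63,0,0,0,68])

```text
clock: 54.9
eef_pos: [0.4817, -0.2723, 0.088]
orientation: [1.858, 0.64, -1.834]
ft_force: [-0.2, -1.5, -3.1]
opening: 0.008
```

>>> step_arm(motion=[0,0,0,1,0,0,0,1])

```text
clock: 55.1
eef_pos: [0.4818, -0.2723, 0.088]
orientation: [1.868, 0.627, -1.844]
ft_force: [-2.3, -0.5, -2.3]
opening: 0.0081
```

>>> step_arm(motion=[0,0,0,0,0,0,0,0,0,0,0,0], grip=135)

```text
clock: 55.4
eef_pos: [0.4823, -0.2725, 0.0884]
orientation: [1.868, 0.627, -1.843]
ft_force: [0.5, 0.2, -0.5]
opening: 0.0399
```

>>> step_arm(motion=[-40,0,0,0,-80,0,0,0,-90,0,0,0,-90,0,0,0])

```text
clock: 55.8
eef_pos: [0.4829, -0.2747, 0.1809]
orientation: [1.87, 0.622, -1.838]
ft_force: [0.8, -0.3, -1.0]
opening: 0.0404
```

```bash
python3 go.py .646 -.084 .17 16.5
```

```text
[ 0.4829 -0.2747  0.1809] open 0.0404 t 55.8 tilt [0.014  0.0097] [  15.1  -54.9 -244.6] -69.7 jawyaw -53.2 j6 1.83
```

>>> step_arm(motion=[0,-8,-35,-8,0,-16,-70,-16,0,-24,-105,-24,0,-32,-140,-32,0,-40,-175,-40,0,-48,-210,-48,0,-55,-245,-56,0,-55,-245,-63,0,-55,-245,-69,0,-55,-245,-69])

```text
clock: 56.8
eef_pos: [0.6454, -0.0831, 0.1827]
orientation: [1.015, 1.325, -0.99]
ft_force: [-0.8, -1.0, 0.5]
opening: 0.0404
```

```bash
python3 go.py .646 -.084 .089 16.5
```

```text
[ 0.6454 -0.0831  0.1827] open 0.0404 t 56.8 tilt [0.0108 0.0107] [93.7 -0.9  1.8] -0.6 jawyaw 15.9 j6 1.04
```

>>> step_arm(motion=[40,-1,2,0,70,-1,2,0,92,-1,2,0,92,-1,2,0])

```text
clock: 57.2
eef_pos: [0.6424, -0.0837, 0.0857]
orientation: [1.016, 1.333, -0.996]
ft_force: [-1.3, 0.6, 0.2]
opening: 0.04
```

>>> step_arm(motion=[0,0,0,0,0,0,0,0,0,0,0,0,0,0,0,0], grip=255)

```text
clock: 57.6
eef_pos: [0.6454, -0.0837, 0.0879]
orientation: [1.018, 1.327, -0.992]
ft_force: [7.2, 2.2, -0.9]
opening: 0.0078
```

>>> step_arm(motion=[0,0,0,7,0,0,0,14,0,0,0,21,0,0,0,28,0,0,0,35,0,0,0,42,0,0,0,49,0,0,0,56,0,0,0,63,0,0,0,68])

```text
clock: 58.6
eef_pos: [0.6463, -0.0839, 0.088]
orientation: [1.862, 0.634, -1.835]
ft_force: [4.3, -0.6, -7.4]
opening: 0.0081
```

>>> step_arm(motion=[0,0,0,1,0,0,0,1])

```text
clock: 58.8
eef_pos: [0.6464, -0.0839, 0.088]
orientation: [1.872, 0.622, -1.845]
ft_force: [2.1, -0.3, -7.0]
opening: 0.0077
```

>>> step_arm(motion=[0,0,0,0,0,0,0,0,0,0,0,0], grip=135)

```text
clock: 59.1
eef_pos: [0.6468, -0.0841, 0.0891]
orientation: [1.873, 0.621, -1.844]
ft_force: [-0.6, 0.3, -0.0]
opening: 0.0401
```

>>> step_arm(motion=[-40,0,0,0,-80,0,0,0,-100,0,0,0,-100,0,0,0])

```text
clock: 59.5
eef_pos: [0.6479, -0.0861, 0.1941]
orientation: [1.879, 0.616, -1.835]
ft_force: [0.1, 0.4, -0.9]
opening: 0.0398
```

```bash
python3 go.py .40 .1 .22 -53
```

```text
[ 0.6479 -0.0861  0.1941] open 0.0398 t 59.5 tilt [0.02   0.0101] [ -28.9 -296.9   88. ] -0.5 jawyaw -53.5 j6 2.24
```

>>> step_arm(motion=[-10,-37,11,0,-20,-74,22,0,-29,-111,33,0,-29,-148,44,0,-29,-185,55,0,-29,-222,66,0,-29,-260,77,0,-29,-297,88,0,-29,-297,88,0,-29,-297,88,0])

```text
clock: 60.5
eef_pos: [0.3993, 0.1005, 0.2198]
orientation: [1.878, 0.617, -1.834]
ft_force: [1.0, -0.3, 0.4]
opening: 0.0401
```

```bash
python3 look.py t11.png; python3 - <<'E'
from h import *
c=snap('top')
f=lambda pts: np.array(pts,float)
a=c['pixels'][100:228,85:322,::-1]; cv2.imwrite('pics/v11.png',cv2.resize(a,None,fx=3.3,fy=3.3,interpolation=2))
E
```

```text
(no output)
```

View pics/v_t11.png

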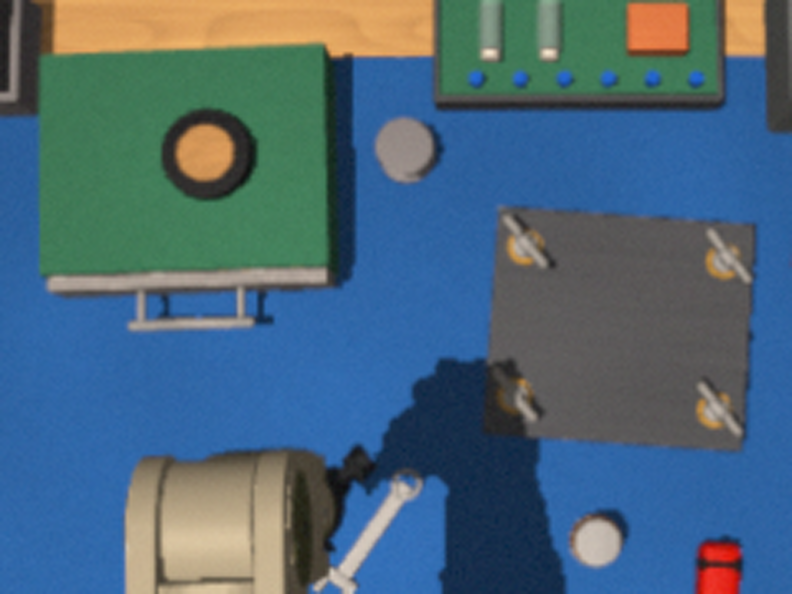

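The drawer is shut and all four wings are parallel at the home angle, with nothing else moved. I'll check the angles and hand in.

```bash
python3 - <<'E'
from h import *
c=snap('top'); f=lambda p: np.array(p,float)/3.3+[84.6,84.6]
ok=True
for k,q in {'a':[(498,366),(536,418)],'b':[(503,214),(549,266)],'c':[(709,231),(749,281)],'d':[(699,382),(741,436)]}.items():
    P=ray(c,f(q),.107)[:,:2];d=P[0]-P[1];y=np.degrees(np.arctan2(d[1],d[0]));t=np.radians((-4.15-y)%180);ok&=t>2.2;print(k,round(t,2))
h=ray(c,f([(192,324)]),.055)[0];print('handle',h, bot.read_state()['ft_force'])
if ok and h[0]>.563: print(bot.finish_job())
E
```

```text
a 2.44
b 2.35
c 2.41
d 2.42
handle [0.57243496 0.25357299 0.055     ] [ 0.23942718 -0.36669078 -0.3571124 ]
the job is handed in; nothing more can be done
None
```

The job is done and handed in after about 61 s of robot time, well inside the 210 s limit.

- **Drawer:** I pulled it out to its stop, put the heat sink, carton, filter and medium screwdriver from the cover into it, and pushed it shut. A picture taken before closing showed all four lying inside.
- **Screws:** I tightened a and c half-way, then d and b half-way, then a and c fully home, and finally d and b fully home. Pictures between the stages confirmed each one.

**Last checks:**
- The wing angles in the last picture give a 2.44, b 2.35, c 2.41 and d 2.42 rad. All are above 2.2; the readings over 2.4 are measuring error of a few hundredths.
- The handle sits at x = 0.572 m, the same as the shut position at the start.
- The gripper was clear and the wrist force was about zero.
- The other things in that picture (spanner, jar, spool and tape among them) had not visibly moved. It did not cover the mug, which I did not check at the end.

The only irregularity was a light brush of the gripper against the unit's roof, about 10 N, while placing the heat sink. That is well under the 40 N limit. No check failed.

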